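# Shut down the vacuum-sealing station and nest its lids

### The job

Shut down the vacuum-sealing station: first turn the red valve handle clockwise until it is fully shut, then pull the coupler's spring sleeve right back so that the liquid trap pops out, let the sleeve spring fully home, and stand the trap upright and flat in the round drip dish to drain, never tipping it over. Nest the domed lids that lie about, upside down as they are, into one pile centred on the largest (red) one, which stays standing on the worktop: each smaller lid cupped in the next larger one there is. Do not shove the tomato tin away.

Things in the scene. Friction and masses are not known exactly. Their poses are not given: they have to be found in the camera images.
- station: fixed vacuum station: white pump (from x = 145 mm, 170 wide, 125 high), brass ball valve with red handle (44 x 34 mm round x = 75, top 78 up), steel quick coupler, axis level, 58 mm up. Origin: on the worktop under the middle of the coupler's sleeve when home; x along its axis to the pump (the trap comes off towards -x), z up. Wall cabinets hang over all beyond x = 110, from 455 mm up
- sleeve (a joint): travel of the coupler's spring sleeve (m): 0 = home, 0.012 = fully back towards the pump (station +x). Dark steel ring, 34 mm outside diameter (38 at the rear flange), 42 long; spring 7 N at home, 12 N fully back. At about 0.008 it unlocks the trap's plug; a plunger then pushes the trap 16 mm out, and the sleeve, let go, springs home
- sleeve_grip (a point): point on the sleeve's axis, 18 mm behind its front end, 58 mm above the worktop; moves with the sleeve; x along the coupler's axis to the pump. The worktop below is free
- valve (a joint): angle of the red valve handle (rad): 0 = open, in line with the coupler's axis (starts up to 0.2 from it); 1.571 = shut, square across it, at its stop. Turns clockwise seen from above to shut and stays where it is left (0.05 N m friction)
- valve_grip (a point): on the valve handle's vertical turning axis, 102 mm above the worktop; x along the handle, a flat bar 52 mm long, 10 thick, 18 tall (90 to 108 mm above the worktop), centred on the axis
- trap: liquid trap: clear squat jar 66 mm across, blue ribbed cap 69 mm across (top 70 mm up), black round knob on top (28 mm diameter, 70 to 92 mm up); 0.2 to 0.33 kg. Origin: centre of its underside, z up, x towards the steel plug on its side (14 mm diameter, axis 58 mm up, tip 60 mm from the jar's axis). Starts on the worktop, locked in the coupler, 56 mm from the station's origin
- trap_knob (a point): middle of the trap's black knob, on the jar's axis, 83 mm above its underside
- trap_plug (a point): tip of the trap's plug; when locked it lies 22 mm inside coupler_mouth (21 mm with play), when pushed out 6 mm
- coupler_mouth (a point): centre of the coupler's front opening, 18 mm in front of the middle of the sleeve, on the coupler's axis, axes as the station's
- drip_dish: round steel drip dish, fixed, 112 mm across, rim 12 mm high, flat floor 4 mm up and about 98 mm across. Origin: centre of its underside
- tin: low tomato tin, 75 mm across, 58 mm high, 0.25 kg; a bystander. Origin: centre of its underside
- lid_1: domed vacuum lid with a red rim, 124 mm across, about 150 g, the largest, always there; lies upside down like a bowl on its heavy white knob (34 mm diameter, 15 high). Origin: centre of the knob's underside, z up. Rim: upright band 9 mm thick, 33 to 45 mm above the origin; flat inner floor 18 mm up, about 52 mm across, on which a smaller lid's knob stands
- lid_2: domed vacuum lid with an orange rim, 112 mm across, about 130 g, second largest, may be absent; lies upside down like a bowl on its heavy white knob (34 mm diameter, 15 high). Origin: centre of the knob's underside, z up. Rim: upright band 9 mm thick, 33 to 45 mm above the origin; flat inner floor 18 mm up, about 49 mm across, on which a smaller lid's knob stands
- lid_3: domed vacuum lid with a green rim, 100 mm across, about 110 g, third largest, may be absent; lies upside down like a bowl on its heavy white knob (34 mm diameter, 15 high). Origin: centre of the knob's underside, z up. Rim: upright band 9 mm thick, 33 to 45 mm above the origin; flat inner floor 18 mm up, about 47 mm across, on which a smaller lid's knob stands
- lid_4: domed vacuum lid with a blue rim, 88 mm across, about 95 g, fourth largest, may be absent; lies upside down like a bowl on its heavy white knob (34 mm diameter, 15 high). Origin: centre of the knob's underside, z up. Rim: upright band 9 mm thick, 33 to 45 mm above the origin; flat inner floor 18 mm up, about 44 mm across, on which a smaller lid's knob stands
- lid_5: domed vacuum lid with a black rim, 76 mm across, about 80 g, the smallest, may be absent; lies upside down like a bowl on its heavy white knob (34 mm diameter, 15 high). Origin: centre of the knob's underside, z up. Rim: upright band 9 mm thick, 33 to 45 mm above the origin; flat inner floor 18 mm up, about 42 mm across, on which a smaller lid's knob stands
There are look-alikes about, which are no part of the job. What is shaped like the lid_5 but pink is not meant.

How it is judged:
By the outcome, as a careful person would: the job done as asked, in the order asked, and still so for the second after the job is handed in, with the robot touching nothing.
Of lid_2, lid_3, lid_4, lid_5 only 3 to 4 are there at a start; the rules pass over those that are not, and their reading is None.
At some moment in a run one of lid_1, lid_2, lid_3, lid_4, lid_5 may be knocked a few centimetres aside while the robot is not near it.
It also fails if it takes over 210 s, if anything falls off the work surface, if the arm or the gripper's body presses on something with over 40 N, if the wrist force passes 120 N, or if a joint passes its speed limit or range.

### The arm

A 6-joint arm with a two-finger parallel gripper is mounted at the origin on a cart in front of the work surface, level with it; the furniture and walls round the work are solid. World frame = base frame: x ahead of the robot, y to its left, z up, the work surface at z = 0. Lengths are in mm, angles in rad, forces in N, time in s.
With the tool pointing down it reaches from about 275 to 750 mm from the base axis. Payload 10.2 kg.
Tool frame: the origin (TCP) lies at the centre of the arm's flange, where the gripper is bolted on; the fingertips stand 173 mm ahead of it and the grasp point (between the pads) lies robot.pinch_z ahead of it (robot.pinch_z is the distance from the TCP to the grasp point, in mm); z points along the fingers, y is the line along which they close (so a half turn about z gives the same grasp; the last joint's range is limited). The gripper opens to 85 mm and grips with 20 to 120 N. Pads are 22 mm wide; open, the fingers measure 114 mm over their backs; the gripper's body (76 mm by 85 mm) begins 54 mm behind the grasp point. The pads swing forward as they close: fully open they stand 13 mm farther back than shut.
Start: joints at [-1.565, 0.313, 1.498, -0, 1.331, -0.223], TCP at [119.061, -511.329, 404.694] pointing down, gripper open.
Joint ranges: [-2.94, 2.94], [-0.97, 2.17], [0.19, 2.56], [-1.23, 4.37], [0.02, 3.11], [-2.88, 2.88]. Speed limits (rad/s): [2.39, 2.39, 3.01, 3.14, 3.14, 3.14].

### API

Orientations are given as a 3x3 rotation matrix whose columns are the frame's x, y, z axes.
In Python, from rig import monitor, eyes, ticket, robot gives the robot as it stands.
- The arm moves only by the shell command python3 -m handwheel 'ROWS' [FORCE]. ROWS is JSON, a list of rows, each a list of 3 entries, a list of its own where there are three numbers: the shift along the tool's x, y, z in units of 25 mm (1.0 is 25 mm), then the turn, a rotation vector about the tool's x, y, z in units of 6 degrees (1.0 is 6 degrees), then the finger opening in mm, from 0 to 85.4. In form: [[[x, y, z], [wx, wy, wz], hand], ...]. A call has 1 to 12 rows; each row is the pose to reach, as a shift and turn from the pose commanded when the call began, along the tool's axes at that moment; what a row does not reach only later rows make up. A row lasts 1/12 s, in which the tool goes at most 41.7 mm and 7.16 degrees, less where a joint would pass 70% of its speed; a pose out of reach is approached as far as the arm can. A call with a gripper value outside its range is refused whole. The fingers move at their own pace and stop on an object; FORCE is the grip in N (left out, the last holds). Time passes only in rows, so rows that repeat a pose let the fingers close. It gives the time, the measured TCP pose, the force, the opening and the grip force at its end, in the units of the state.
- monitor.observe(): the state, without advancing time (a new reading comes with each control period).
- eyes.get_image(name): name is "side" or "top" or "wrist"; returns a dict with "pixels" (384x512x3 uint8, red, green, blue), "camera_matrix" (3x3 intrinsics, pixels), "k1" (the pictures are not rectified: a ray, as slopes to the right and down, at radius r is drawn at 1 + k1 r^2 times it, then the intrinsics apply), "xyz" and "rotation" of the camera in the world; the wrist camera has in their place "tool_from_camera" (4x4, takes a point from camera to tool coordinates, whose origin is the TCP and whose axes are the flange's). Camera axes: x right, y down, z forward; pixel columns grow to the right and rows downward; lengths in mm; the calibration is good to about 2 mm. A picture is of the moment at which its call begins: read the wrist's pose just before it. There is no depth.
- ticket.job_done(): hands the job in; it is judged then, once.
The state is a dict: "t": time; "joint_pos": joint angles; "joint_velocities": joint speeds; "joint_efforts": joint torques, N m; "eef_pos": TCP position; "ee_rot": TCP orientation; "wrist_force": force on the tool from outside, world axes, zero at the start; "ft_torque": the same for the moment, N m; "finger_gap": finger opening in mm; "grip_force": force on a finger pad.
Only numpy, scipy, OpenCV 4.12 (cv2) and the standard library are available. Lean on these libraries where they do the work, as an engineer would, in place of code of your own. Each camera call takes 0.05 s, during which the arm holds its last target. There are 200 camera calls.

## Working session

There is one attempt and no reset: what is moved stays moved. The work goes in short steps, Python scripts to look and compute and a shell command to move; the robot and the scene stay as the last step left them, time stands still between calls to the robot, and variables do not carry over. Pictures are saved under pics/ and viewed, at most 14 in all, crops included, and the job is handed in when it is done.

```bash
ls; mkdir -p pics
cat > h.py <<'E'
import numpy as np, cv2
from rig import monitor, eyes, ticket, robot
def grab(n):
    s=monitor.observe(); im=eyes.get_image(n)
    if n=="wrist":
        T=np.eye(4);T[:3,:3]=s["ee_rot"];T[:3,3]=s["eef_pos"]
        C=T@np.array(im["tool_from_camera"]);R,p=C[:3,:3],C[:3,3]
    else: R,p=np.array(im["rotation"]),np.array(im["xyz"])
    return dict(px=np.array(im["pixels"]),K=np.array(im["camera_matrix"]),k1=im["k1"],R=R,p=p)
def ray(c,u,v):
    K=c["K"];d=np.array([(u-K[0,2])/K[0,0],(v-K[1,2])/K[1,1]]);s=d.copy()
    for _ in range(20): s=d/(1+c["k1"]*(s@s))
    return c["R"]@np.array([s[0],s[1],1.])
def onz(c,u,v,z):
    d=ray(c,u,v);return c["p"]+d*(z-c["p"][2])/d[2]
def save(c,n): cv2.imwrite("pics/"+n,cv2.cvtColor(c["px"],cv2.COLOR_RGB2BGR))
E
python3 - <<'E'
from h import *
import pickle
print(robot.pinch_z); s=monitor.observe(); print({k:np.round(v,3) for k,v in s.items()})
d={}
for n in("top","side","wrist"):
    c=grab(n);save(c,n+"0.png");d[n]=c;print(n,c["p"].round(),c["R"].round(2).tolist(),c["K"].round(1).tolist(),c["k1"])
pickle.dump(d,open("v0.pkl","wb"))
a=np.vstack([np.hstack([d["top"]["px"],d["side"]["px"]])])
E
```

```text
pics
154.70000000000002
{'t': np.float64(0.0), 'joint_pos': array([-1.565,  0.313,  1.498,  0.   ,  1.331, -0.223]), 'joint_velocities': array([ 0.001,  0.001,  0.   , -0.001, -0.002, -0.   ]), 'joint_efforts': array([ 0.0000e+00, -4.1227e+01, -2.5974e+01, -0.0000e+00,  4.0000e-03,
        0.0000e+00]), 'eef_pos': array([ 119.05 , -511.271,  404.142]), 'ee_rot': array([[ 0.974,  0.227,  0.   ],
       [ 0.227, -0.974,  0.001],
       [ 0.   , -0.001, -1.   ]]), 'wrist_force': array([ 0.147, -0.49 , -0.521]), 'ft_torque': array([ 0.051, -0.015, -0.049]), 'grip_force': np.float64(0.0), 'finger_gap': np.float64(85.216)}
top [ 243.  142. 1458.] [[0.01, -0.98, 0.18], [-1.0, -0.01, -0.0], [0.0, -0.18, -0.98]] [[442.2, 0.0, 255.3], [0.0, 442.2, 191.8], [0.0, 0.0, 1.0]] -0.03911151994560222
side [ 305. -614.  536.] [[0.97, -0.13, 0.2], [-0.24, -0.5, 0.83], [-0.01, -0.86, -0.52]] [[361.2, 0.0, 255.1], [0.0, 361.2, 189.5], [0.0, 0.0, 1.0]] 0.026714633788286937
wrist [ 196. -493.  372.] [[0.23, -0.93, -0.3], [-0.97, -0.22, -0.07], [-0.0, 0.31, -0.95]] [[324.0, 0.0, 258.2], [0.0, 324.0, 193.4], [0.0, 0.0, 1.0]] 0.02448710512864224
```

View pics/top0.png

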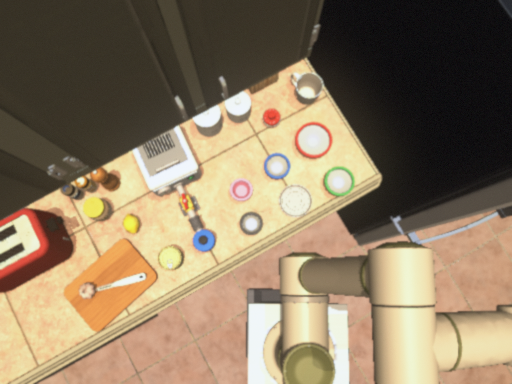

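View pics/side0.png

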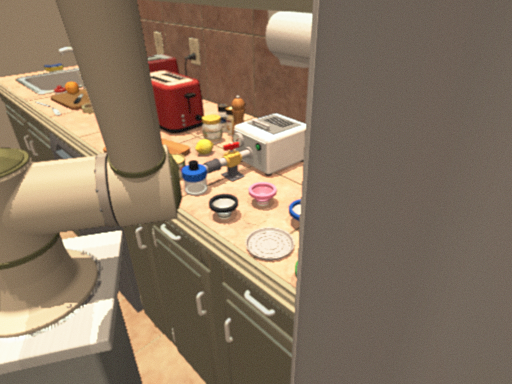

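Top view: red lid (313,140), blue (277,167), green (338,181), black (251,223); orange absent. Pink decoy (241,190), dish (295,201), trap (204,240), valve about (187,203), pump (165,160); the tin may be at (170,257). The side view confirms the trap (195,175) and valve (235,160).

Run:
```python
from h import *
import pickle
c=pickle.load(open("v0.pkl","rb"))["top"];p=c["px"]
hsv=cv2.cvtColor(p,cv2.COLOR_RGB2HSV)
def comp(name,m,box,z):
    k=np.zeros(m.shape,np.uint8);u0,u1,v0,v1=box;k[v0:v1,u0:u1]=m[v0:v1,u0:u1]
    n,l,st,ce=cv2.connectedComponentsWithStats(k)
    i=1+st[1:,4].argmax();pts=np.argwhere(l==i)[:,::-1].astype(np.float32)
    h=cv2.convexHull(pts.astype(np.int32))
    e=cv2.fitEllipse(h) if len(h)>5 else cv2.minAreaRect(h)
    P=onz(c,*e[0],z); print(name,np.round(e[0],1),np.round(e[1],1),"world",P.round(1), "diam",(np.array(e[1])*(c["p"][2]-z)/442/0.98).round()+0)
H,S,V=[hsv[...,i].astype(int) for i in range(3)]
comp("red",((H<8)|(H>170))&(S>140)&(V>90),(290,335,118,164),45)
comp("blue",(H>105)&(H<128)&(S>110),(260,294,150,184),45)
comp("green",(H>45)&(H<90)&(S>90),(320,358,163,200),45)
comp("black",(V<90),(238,266,210,236),45)
comp("trapcap",(H>95)&(H<128)&(S>110),(190,220,226,254),70)
comp("tin",(H>20)&(H<45)&(S>80)&(V>100),(155,186,243,272),58)
comp("dish",(S<60),(276,316,183,220),10)
comp("handle",((H<8)|(H>172))&(S>150),(170,200,183,225),108)
cr=p[130:280,140:340];cv2.imwrite("pics/topc.png",cv2.resize(cv2.cvtColor(cr,cv2.COLOR_RGB2BGR),(800,600),interpolation=cv2.INTER_CUBIC))
```

```text
red [313.  139.7] [35.  36.2] world [680.8 -50.6  45. ] diam [114. 118.]
blue [276.3 168.4] [18.2 21.6] world [581.6  71.7  45. ] diam [59. 70.]
green [339.  180.9] [28.7 29.6] world [ 541.6 -133.4   45. ] diam [94. 97.]Traceback (most recent call last):
  File "<stdin>", line 16, in <module>
  File "<stdin>", line 8, in comp
ValueError: attempt to get argmax of an empty sequence
```

Run:
```python
from h import *
import pickle
c=pickle.load(open("v0.pkl","rb"))["top"];p=c["px"]
cr=p[130:280,140:340];cv2.imwrite("pics/topc.png",cv2.resize(cv2.cvtColor(cr,cv2.COLOR_RGB2BGR),(800,600),interpolation=cv2.INTER_CUBIC))
hsv=cv2.cvtColor(p,cv2.COLOR_RGB2HSV)
def comp(name,m,box,z):
    k=np.zeros(m.shape,np.uint8);u0,u1,v0,v1=box;k[v0:v1,u0:u1]=m[v0:v1,u0:u1]
    n,l,st,ce=cv2.connectedComponentsWithStats(k)
    if n<2: print(name,"none",hsv[(v0+v1)//2,u0:u1].tolist());return
    i=1+st[1:,4].argmax();pts=np.argwhere(l==i)[:,::-1].astype(np.float32)
    h=cv2.convexHull(pts.astype(np.int32))
    e=cv2.minAreaRect(h)
    P=onz(c,*e[0],z); print(name,np.round(e[0],1),np.round(e[1],1),np.round(e[2]),"world",P.round(1), "diam",((np.array(e[1])+1)*(c["p"][2]-z)/442).round()+0)
H,S,V=[hsv[...,i].astype(int) for i in range(3)]
comp("blue",(H>100)&(H<135)&(S>60),(260,294,150,184),45)
comp("black",(V<125),(238,266,210,236),45)
comp("trapcap",(H>95)&(H<128)&(S>110),(190,220,226,254),70)
comp("tin",(H>20)&(H<45)&(S>80)&(V>100),(155,186,243,272),58)
comp("dish",(S<60),(276,316,183,220),10)
comp("handle",((H<8)|(H>172))&(S>150),(170,200,183,225),108)
comp("pink",((H>150)&(H<178))&(S>50),(226,256,176,204),45)
```

```text
blue [277. 166.] [24. 24.] 90.0 world [589.9  69.4  45. ] diam [80. 80.]
black [251. 233.] [4. 0.] 180.0 world [369.2 152.7  45. ] diam [16.  3.]
trapcap [203.5 240. ] [20. 19.] 90.0 world [343.8 301.   70. ] diam [66. 63.]
tin [168.5 257. ] [28. 27.] 90.0 world [290.4 410.9  58. ] diam [92. 89.]
dish [294.4 200.2] [33.9 34.9] 66.0 world [482.3  10.1  10. ] diam [114. 118.]
handle [185.4 204.6] [6.9 2.3] 81.0 world [449.6 355.6 108. ] diam [24. 10.]
pink [241. 189.] [18. 18.] 90.0 world [512.  186.6  45. ] diam [61. 61.]
```

View pics/topc.png

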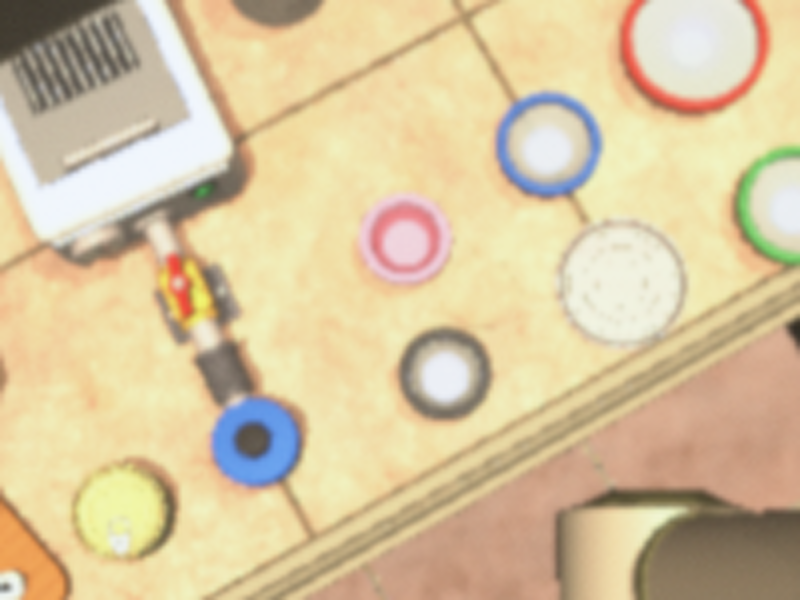

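Crop confirms: handle about (179,285) in crop coordinates, roughly in line; tin is the yellow-topped disc at (123,511); black lid (445,373). I'll set up a move calculator and go over the station.

```bash
cat >> h.py <<'E'
def go(x,y,z,yaw):
    """print shift/turn units from present pose to TCP x,y,z (mm), tool x yaw (deg), pointing down"""
    from scipy.spatial.transform import Rotation as Ro
    s=monitor.observe();R=np.array(s["ee_rot"]);p=np.array(s["eef_pos"])
    a=np.radians(yaw);T=np.array([[np.cos(a),np.sin(a),0],[np.sin(a),-np.cos(a),0],[0,0,-1]])
    d=R.T@(np.array([x,y,z])-p);w=Ro.from_matrix(R.T@T).as_rotvec(degrees=True)
    print("shift",(d/25).round(3),"turn",(w/6).round(3),"rows",round(max(np.linalg.norm(d)/41.7,np.linalg.norm(w)/7.16),1))
def st():
    s=monitor.observe();R=np.array(s["ee_rot"])
    print("t",round(s["t"],2),"p",np.round(s["eef_pos"],1),"yaw",np.degrees(np.arctan2(R[1,0],R[0,0])).round(1),"F",np.round(s["wrist_force"],1),"gap",round(s["finger_gap"],1),"grip",round(s["grip_force"],1))
E
python3 -c "
from h import *
go(330,-30,404,95)"
```

```text
shift [ 12.583 -16.837   0.03 ] turn [-6.0000e-03 -9.0000e-03 -1.3649e+01] rows 12.6
```

```bash
python3 -m handwheel '[[[12.6,-16.8,0],[0,0,-13.6],85],[[12.6,-16.8,0],[0,0,-13.6],85],[[12.6,-16.8,0],[0,0,-13.6],85],[[12.6,-16.8,0],[0,0,-13.6],85],[[12.6,-16.8,0],[0,0,-13.6],85],[[12.6,-16.8,0],[0,0,-13.6],85],[[12.6,-16.8,0],[0,0,-13.6],85],[[12.6,-16.8,0],[0,0,-13.6],85],[[12.6,-16.8,0],[0,0,-13.6],85],[[12.6,-16.8,0],[0,0,-13.6],85],[[12.6,-16.8,0],[0,0,-13.6],85],[[12.6,-16.8,0],[0,0,-13.6],85]]'; python3 -c "
from h import *
st();go(390,300,404,180)"
```

```text
t: 1.15
eef_pos: [320.5, -51.6, 404.9]
ee_rot: [[-0.088, 0.996, 0.001], [0.996, 0.088, -0.0], [-0.001, 0.001, -1.0]]
wrist_force: [0.9, -0.7, -0.7]
finger_gap: 85.2
grip_force: 0.0
t 1.15 p [320.5 -51.6 404.9] yaw 95.1 F [ 0.9 -0.7 -0.7] gap 85.2 grip 0.0
shift [13.763  4.007  0.032] turn [ 2.0000e-03  1.0000e-02 -1.4158e+01] rows 11.9
```

```bash
python3 -m handwheel '[[[13.8,4,0],[0,0,-14.2],85],[[13.8,4,0],[0,0,-14.2],85],[[13.8,4,0],[0,0,-14.2],85],[[13.8,4,0],[0,0,-14.2],85],[[13.8,4,0],[0,0,-14.2],85],[[13.8,4,0],[0,0,-14.2],85],[[13.8,4,0],[0,0,-14.2],85],[[13.8,4,0],[0,0,-14.2],85],[[13.8,4,0],[0,0,-14.2],85],[[13.8,4,0],[0,0,-14.2],85],[[13.8,4,0],[0,0,-14.2],85],[[13.8,4,0],[0,0,-14.2],85]]' >/dev/null; python3 -c "
from h import *
import pickle
st();c=grab('wrist');save(c,'w1.png');pickle.dump(c,open('w1.pkl','wb'))"
```

```text
t 2.15 p [391.8 298.9 404.2] yaw -179.7 F [-0.7 -0.2 -0. ] gap 85.1 grip 0.0
```

View pics/w1.png

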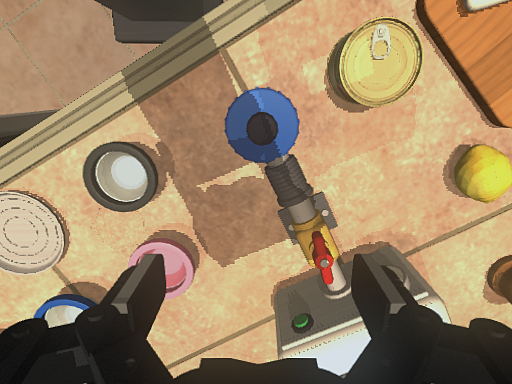

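Wrist view: trap knob (262,128), sleeve about (287,180), red handle from (318,236) to (328,283), pump below, black lid (120,176), tin (380,60), pink decoy (163,270).

```bash
cat > m1.py <<'E'
from h import *
import pickle,sys
c=pickle.load(open('w1.pkl','rb'));p=c["px"]
hsv=cv2.cvtColor(p,cv2.COLOR_RGB2HSV);H,S,V=[hsv[...,i].astype(int) for i in range(3)]
def big(m,box):
    k=np.zeros(m.shape,np.uint8);u0,u1,v0,v1=box;k[v0:v1,u0:u1]=m[v0:v1,u0:u1]
    n,l,s,_=cv2.connectedComponentsWithStats(k);i=1+s[1:,4].argmax();return np.argwhere(l==i)[:,::-1].astype(np.float32)
def world(pts,z): return np.array([onz(c,*q,z)[:2] for q in pts]).astype(np.float32)
def fit(n,pts,z):
    W=world(pts,z);h=cv2.convexHull(W);(cx,cy),r=cv2.minEnclosingCircle(h);print(n,"c",round(cx,1),round(cy,1),"diam",round(2*r,1),"rect",np.round(cv2.minAreaRect(W),1) if 0 else cv2.minAreaRect(W))
fit("cap",big((H>95)&(H<128)&(S>110),(215,310,75,175)),70)
fit("knob",big((V<75),(235,290,105,150)),92)
q=big(((H<8)|(H>172))&(S>150),(300,345,225,295));fit("handle",q,108)
W=world(q,108);vx,vy,x0,y0=cv2.fitLine(W,cv2.DIST_L2,0,.01,.01).ravel();print("handle dir",np.degrees(np.arctan2(vy,vx)),W.mean(0),len(q))
q=big((V<95)&(S<110),(255,315,150,212));fit("sleeve",q,70)
fit("tin",big((H>18)&(H<40)&(S>60),(335,425,15,110)),58)
k=p[140:300,240:350];cv2.imwrite("pics/w1c.png",cv2.resize(k[...,::-1],(412,600),interpolation=cv2.INTER_CUBIC))
E
python3 m1.py
```

```text
cap c 345.2 301.9 diam 68.7 rect ((345.496337890625, 301.597412109375), (67.22276306152344, 67.29393005371094), 53.78520965576172)
knob c 345.4 301.2 diam 28.1 rect ((345.433349609375, 301.478759765625), (26.278146743774414, 27.448884963989258), 64.43477630615234)
handle c 459.5 358.9 diam 55.5 rect ((459.84381103515625, 357.84490966796875), (55.13482666015625, 16.410526275634766), 25.891733169555664)
handle dir 16.66414 [459.18005 357.92972] 584
sleeve c 402.3 325.8 diam 74.0 rect ((401.2181701660156, 328.1624755859375), (65.77690124511719, 39.157752990722656), 24.087039947509766)
tin c 301.1 411.1 diam 102.8 rect ((294.06689453125, 408.79095458984375), (80.29551696777344, 82.38697814941406), 4.865097522735596)
```

View pics/w1c.png

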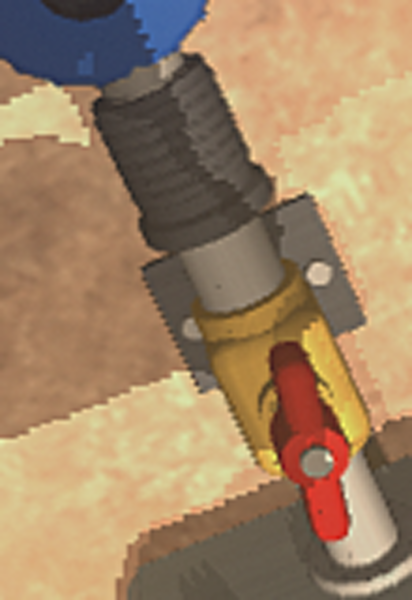

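Run:
```python
from h import *
import pickle
c=pickle.load(open('w1.pkl','rb'))
f=lambda u,v,z:onz(c,240+u*110/412,140+v*160/600,z)[:2]
b=f(318,460,110);t=np.array([345.4,301.3]);d=b-t;print("bolt",b,np.hypot(*d),np.degrees(np.arctan2(d[1],d[0])))
# handle ends (top edge)
a,e=f(290,345,108),f(330,538,108);print(a,e,np.degrees(np.arctan2(*(e-a)[::-1])),np.hypot(*(e-a)))
# sleeve silhouettes: front corners, rear corners at axis height 58
F=(f(97,100,58)+f(205,60,58))/2;B=(f(150,248,58)+f(272,195,58))/2;print(F,B,np.hypot(*(B-F)),np.degrees(np.arctan2(*(B-F)[::-1])))
go(*b,330,197)
```

```text
bolt [463.45131682 360.3036034 ] 131.97552279865556 26.556487081657696
[433.91120639 352.0090954 ] [486.55451389 365.28523212] 14.154300682988579 54.29156131865882
[381.02877366 320.71756357] [420.28833563 338.19071526] 42.972365958121934 23.99228798229158
shift [-2.896  2.436  2.969] turn [-2.000e-03 -8.000e-03 -2.727e+00] rows 2.9
```

```bash
python3 -m handwheel '[[[-2.9,2.45,1.5],[0,0,-2.4],40],[[-2.9,2.45,3],[0,0,-2.4],40],[[-2.9,2.45,3],[0,0,-2.4],40],[[-2.9,2.45,3],[0,0,-2.4],40],[[-2.9,2.45,3],[0,0,-2.4],40]]' >/dev/null; python3 -c "
from h import *
st();go(463,360,258,195)"
```

```text
t 2.62 p [464.8 359.7 327.1] yaw -165.8 F [0.1 0.4 0.8] gap 40.0 grip 0.0
shift [0.053 0.034 2.766] turn [-0.01  -0.047 -0.137] rows 1.7
```

Lower, grip.

```bash
python3 -m handwheel '[[[0.03,0.03,1.5],[0,0,-0.1],40],[[0.03,0.03,2.7],[0,0,-0.1],40],[[0.03,0.03,2.76],[0,0,-0.1],40],[[0.03,0.03,2.76],[0,0,-0.1],0],[[0.03,0.03,2.76],[0,0,-0.1],0],[[0.03,0.03,2.76],[0,0,-0.1],0],[[0.03,0.03,2.76],[0,0,-0.1],0],[[0.03,0.03,2.76],[0,0,-0.1],0],[[0.03,0.03,2.76],[0,0,-0.1],0]]' 40 ; python3 -c "
from h import *
st();go(463,360,258,115)"
```

```text
t: 3.37
eef_pos: [464.1, 359.7, 263.9]
ee_rot: [[-0.966, -0.257, 0.004], [-0.257, 0.966, 0.001], [-0.004, -0.0, -1.0]]
wrist_force: [-1.7, -5.2, 7.0]
finger_gap: 8.7
grip_force: 42.8
t 3.37 p [464.1 359.7 263.9] yaw -165.1 F [-1.7 -5.2  7. ] gap 8.7 grip 42.8
shift [0.039 0.023 0.237] turn [ 0.025  0.037 13.315] rows 11.2
```

```bash
python3 -m handwheel '[[[0,0,-0.15],[0,0,1.15],0],[[0,0,-0.15],[0,0,2.3],0],[[0,0,-0.15],[0,0,3.45],0],[[0,0,-0.15],[0,0,4.6],0],[[0,0,-0.15],[0,0,5.75],0],[[0,0,-0.15],[0,0,6.9],0],[[0,0,-0.15],[0,0,8.05],0],[[0,0,-0.15],[0,0,9.2],0],[[0,0,-0.15],[0,0,10.3],0],[[0,0,-0.15],[0,0,11.4],0],[[0,0,-0.15],[0,0,12.4],0],[[0,0,-0.15],[0,0,13.2],0]]' ; python3 -c "
from h import *
st();s=monitor.observe();print(s['ft_torque'])"
```

```text
t: 4.37
eef_pos: [464.0, 359.9, 264.6]
ee_rot: [[-0.429, 0.903, 0.003], [0.903, 0.429, 0.001], [-0.0, 0.003, -1.0]]
wrist_force: [8.3, 2.5, -18.5]
finger_gap: 9.4
grip_force: 42.3
t 4.37 p [464.  359.9 264.6] yaw 115.4 F [  8.3   2.5 -18.5] gap 9.4 grip 42.3
[ 0.40127344 -1.32357456  0.27194894]
```

```bash
python3 -m handwheel '[[[0,0,0],[0,0,0.4],0],[[0,0,0],[0,0,0.7],0],[[0,0,0],[0,0,0.7],0]]' >/dev/null; python3 -c "
from h import *
st();s=monitor.observe();print(s['ft_torque'])"
```

```text
t 4.62 p [464.  359.9 264.7] yaw 111.5 F [  9.4   2.  -17.8] gap 8.8 grip 58.6
[ 0.38741345 -1.29198195  0.97139751]
```

```bash
python3 -m handwheel '[[[0,0,0],[0,0,-0.5],40],[[0,0,0],[0,0,-0.5],40],[[0,0,0],[0,0,-0.5],40],[[0,0,-1.5],[0,0,-0.5],40],[[0,0,-3],[0,0,-0.5],45],[[0,0,-4],[0,0,-0.5],45],[[0,0,-4],[0,0,-0.5],45]]' >/dev/null; python3 -c "
from h import *
st();go(378,317.5,360,190);st()"
```

```text
t 5.2 p [463.7 360.2 371.6] yaw 114.4 F [ 0.3  1.2 -0.2] gap 44.9 grip 0.0
shift [-0.138 -3.832  0.418] turn [  0.098   0.07  -12.595] rows 10.6
t 5.2 p [463.7 360.2 371.6] yaw 114.4 F [ 0.3  1.2 -0.2] gap 44.9 grip 0.0
```

```bash
python3 -m handwheel '[[[-0.1,-3.8,0],[0,0,-12.6],55],[[-0.1,-3.8,0],[0,0,-12.6],55],[[-0.1,-3.8,0],[0,0,-12.6],55],[[-0.1,-3.8,0],[0,0,-12.6],55],[[-0.1,-3.8,0],[0,0,-12.6],55],[[-0.1,-3.8,0],[0,0,-12.6],55],[[-0.1,-3.8,0],[0,0,-12.6],55],[[-0.1,-3.8,0],[0,0,-12.6],55],[[-0.1,-3.8,0],[0,0,-12.6],55],[[-0.1,-3.8,0],[0,0,-12.6],55],[[-0.1,-3.8,0],[0,0,-12.6],55],[[-0.1,-3.8,0],[0,0,-12.6],55]]' >/dev/null; python3 -c "
from h import *
import pickle
st();c=grab('wrist');save(c,'w2.png');pickle.dump(c,open('w2.pkl','wb'))"
```

```text
t 6.2 p [378.  318.3 365. ] yaw -169.8 F [-0.   0.8  0. ] gap 54.8 grip 0.0
```

View pics/w2.png

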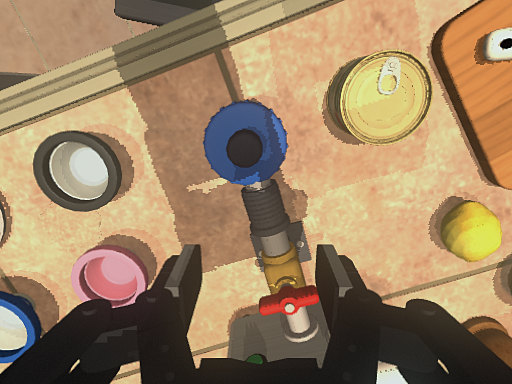

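Handle now lies across the axis, (260,307)–(318,295). I'll check its angle against the axis and plan the sleeve grip.

Run:
```python
from h import *
import pickle
c=pickle.load(open('w2.pkl','rb'));p=c["px"]
a,e=onz(c,261,309,108)[:2],onz(c,318,296,108)[:2];d=a-e;print("handle",np.degrees(np.arctan2(d[1],d[0])),np.hypot(*d),(a+e)/2)
b=onz(c,290,309,110)[:2]; k=onz(c,243,148,92)[:2]; d=b-k;print(b,k,np.hypot(*d),np.degrees(np.arctan2(d[1],d[0])))
f=lambda u,v:onz(c,u,v,58)[:2]
F=(f(242,193)+f(275,183))/2;B=(f(252,236)+f(289,229))/2;print(F,B,np.hypot(*(B-F)))
go(394,325.5,300,206.5)
```

```text
handle -64.5824210166434 47.841824949457546 [460.06453967 359.19018719]
[464.60866915 360.54940348] [344.36981381 300.93866178] 134.2044070070625 26.370805465646207
[383.40394072 319.78675536] [423.92436189 338.45886448] 44.615604785732366
shift [-0.678  0.173  2.6  ] turn [ 2.000e-03  1.000e-02 -2.757e+00] rows 2.3
```

```bash
python3 -m handwheel '[[[-0.74,0.14,2],[0,0,-2.5],60],[[-0.74,0.14,2.6],[0,0,-2.72],60],[[-0.74,0.14,2.6],[0,0,-2.72],60],[[-0.74,0.14,2.6],[0,0,-2.72],60],[[-0.74,0.14,2.6],[0,0,-2.72],60]]' >/dev/null; python3 -c "
from h import *
st();go(395.5,326.3,211,206.5)"
```

```text
t 6.67 p [395.9 325.1 300. ] yaw -153.8 F [-0.5  0.2  0.6] gap 60.0 grip 0.0
shift [-0.005  0.05   3.56 ] turn [-0.     0.009 -0.047] rows 2.1
```

```bash
python3 -m handwheel '[[[0,0.05,1.5],[0,0,0],60],[[0,0.05,3],[0,0,0],60],[[0,0.05,3.56],[0,0,0],60],[[0,0.05,3.56],[0,0,0],60],[[0,0.05,3.56],[0,0,0],0],[[0,0.05,3.56],[0,0,0],0],[[0,0.05,3.56],[0,0,0],0],[[0,0.05,3.56],[0,0,0],0],[[0,0.05,3.56],[0,0,0],0]]' 60; python3 -c "
from h import *
st()"
```

```text
t: 7.42
eef_pos: [395.9, 326.1, 212.7]
ee_rot: [[-0.896, -0.445, 0.004], [-0.445, 0.896, 0.001], [-0.004, -0.001, -1.0]]
wrist_force: [0.3, -3.9, 7.6]
finger_gap: 31.7
grip_force: 59.8
t 7.42 p [395.9 326.1 212.7] yaw -153.6 F [ 0.3 -3.9  7.6] gap 31.7 grip 59.8
```

```bash
python3 -m handwheel '[[[-0.12,0,0],[0,0,0],0],[[-0.24,0,0],[0,0,0],0],[[-0.36,0,0],[0,0,0],0],[[-0.46,0,0],[0,0,0],0],[[-0.54,0,0],[0,0,0],0],[[-0.54,0,0],[0,0,0],0],[[-0.54,0,0],[0,0,0],0],[[-0.54,0,0],[0,0,0],0]]'; python3 -c "
from h import *
st()
import pickle
c=grab('wrist');save(c,'w3.png');pickle.dump(c,open('w3.pkl','wb'))"
```

```text
t: 8.08
eef_pos: [407.0, 331.7, 212.6]
ee_rot: [[-0.896, -0.445, -0.0], [-0.445, 0.896, -0.001], [0.001, -0.001, -1.0]]
wrist_force: [-8.1, -10.5, 14.5]
finger_gap: 31.8
grip_force: 60.8
t 8.08 p [407.  331.7 212.6] yaw -153.6 F [ -8.1 -10.5  14.5] gap 31.8 grip 60.8
```

View pics/w3.png

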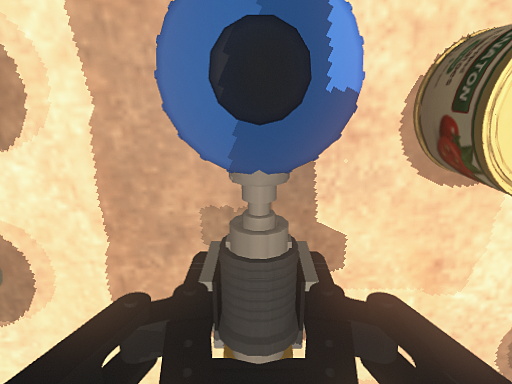

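The plug is visible between cap and sleeve; knob at (260,69). I'll check that the trap popped out.

Run:
```python
from h import *
import pickle
c=pickle.load(open('w3.pkl','rb'))
a=onz(c,260,69,92)[:2];d=a-[345.2,301.2];print(a,d@[.895,.446],d@[-.446,.895])
```

```text
[331.88135783 294.54688269] -14.887475065873705 -0.014425580705320525
```

Popped out (15 mm). Let the sleeve glide home, open, and rise.

```bash
python3 -m handwheel '[[[0.15,0,0],[0,0,0],0],[[0.3,0,0],[0,0,0],0],[[0.42,0,0],[0,0,0],0],[[0.46,0,0],[0,0,0],60],[[0.46,0,0],[0,0,0],60],[[0.46,0,0],[0,0,0],60],[[0.46,0,0],[0,0,0],60],[[0.46,0,-1.5],[0,0,0],60],[[0.46,0,-3],[0,0,0],60],[[0.46,0,-3.5],[0,0,0],60],[[0.46,0,-3.5],[0,0,0],60]]'; python3 -c "
from h import *
st();go(331.2,294.5,300,206.5);import pickle
c=grab('wrist');save(c,'w4.png')
pickle.dump(c,open('w4.pkl','wb'))"
```

```text
t: 9.05
eef_pos: [397.5, 327.4, 301.4]
ee_rot: [[-0.895, -0.445, 0.006], [-0.445, 0.895, 0.003], [-0.007, 0.0, -1.0]]
wrist_force: [1.2, -0.6, 0.8]
finger_gap: 59.9
grip_force: 0.0
t 9.05 p [397.5 327.4 301.4] yaw -153.6 F [ 1.2 -0.6  0.8] gap 59.9 grip 0.0
shift [2.963e+00 1.000e-03 3.600e-02] turn [ 0.001  0.066 -0.011] rows 1.8
```

View pics/w4.png

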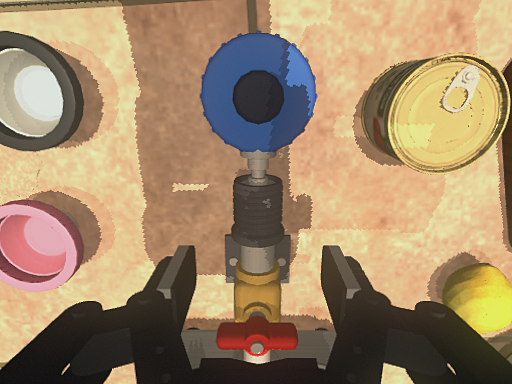

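Sleeve is home and the handle square at (257,338); the trap stands with its knob at (259,97). Grip the knob.

```bash
python3 -m handwheel '[[[1.5,0,0],[0,0,0],60],[[2.95,0,0],[0,0,0],60],[[2.95,0,1],[0,0,0],55],[[2.95,0,2],[0,0,0],55],[[2.95,0,2.35],[0,0,0],55],[[2.95,0,2.35],[0,0,0],55],[[2.95,0,2.35],[0,0,0],0],[[2.95,0,2.35],[0,0,0],0],[[2.95,0,2.35],[0,0,0],0],[[2.95,0,2.35],[0,0,0],0],[[2.95,0,2.35],[0,0,0],0]]' 60; python3 -c "
from h import *
st();go(482,10,325,170)"
```

```text
t: 10.02
eef_pos: [332.4, 295.0, 243.1]
ee_rot: [[-0.895, -0.445, 0.007], [-0.445, 0.895, 0.003], [-0.007, -0.0, -1.0]]
wrist_force: [-8.7, -7.0, 55.9]
finger_gap: 26.1
grip_force: 77.7
t 10.02 p [332.4 295.  243.1] yaw -153.6 F [-8.7 -7.  55.9] gap 26.1 grip 77.7
shift [ -0.305 -12.871  -3.27 ] turn [0.02  0.067 6.073] rows 8.0
```

```bash
python3 -m handwheel '[[[0,0,-0.06],[0,0,0],0],[[0,0,-0.12],[0,0,0],0],[[0,0,-0.16],[0,0,0],0],[[0,0,-0.16],[0,0,0],0]]' 50; python3 -c "
from h import *
st()"
```

```text
t: 10.35
eef_pos: [331.4, 294.4, 243.3]
ee_rot: [[-0.896, -0.445, 0.001], [-0.445, 0.896, 0.0], [-0.001, -0.0, -1.0]]
wrist_force: [2.1, -0.4, 9.6]
finger_gap: 26.3
grip_force: 62.3
t 10.35 p [331.4 294.4 243.3] yaw -153.6 F [ 2.1 -0.4  9.6] gap 26.3 grip 62.3
```

```bash
python3 -m handwheel '[[[0.35,0,-0.02],[0,0,0],0],[[0.7,0,-0.04],[0,0,0],0],[[1.0,0,-0.06],[0,0,0],0],[[1.0,0,-0.06],[0,0,0],0],[[1.0,0,-1],[0,0,0],0],[[1.0,0,-2],[0,0,0],0],[[1,0,-3],[0,0,0],0],[[1,0,-3.2],[0,0,0],0],[[1,0,-3.2],[0,0,0],0]]'; python3 -c "
from h import *
st();go(482,10,325,170)"
```

```text
t: 11.1
eef_pos: [308.5, 283.1, 323.9]
ee_rot: [[-0.895, -0.445, 0.002], [-0.445, 0.895, 0.001], [-0.002, -0.0, -1.0]]
wrist_force: [-0.3, 0.6, -2.4]
finger_gap: 26.4
grip_force: 58.5
t 11.1 p [308.5 283.1 323.9] yaw -153.6 F [-0.3  0.6 -2.4] gap 26.4 grip 58.5
shift [ -1.353 -12.871  -0.043] turn [6.000e-03 1.900e-02 6.072e+00] rows 7.8
```

```bash
python3 -m handwheel '[[[-0.08,-0.7,0],[0,0,0.3],0],[[-0.18,-2.1,0],[0,0,1],0],[[-0.3,-3.5,0],[0,0,1.7],0],[[-0.5,-5,0],[0,0,2.4],0],[[-0.6,-6.5,0],[0,0,3.1],0],[[-0.8,-8,0],[0,0,3.8],0],[[-1,-9.5,0],[0,0,4.5],0],[[-1.1,-10.9,0],[0,0,5.2],0],[[-1.25,-12,0],[0,0,5.8],0],[[-1.33,-12.6,0],[0,0,6.1],0],[[-1.35,-12.87,0],[0,0,6.1],0],[[-1.35,-12.87,0],[0,0,6.1],0]]' >/dev/null; python3 -c "
from h import *
st();go(482,10,249,170)
import pickle
c=grab('wrist');save(c,'w5.png');pickle.dump(c,open('w5.pkl','wb'))"
```

```text
t 12.1 p [482.    9.6 321.9] yaw 169.9 F [-0.7  0.7 -2.3] gap 26.2 grip 58.4
shift [-0.004  0.015  2.918] turn [ 0.002 -0.023 -0.025] rows 1.7
```

View pics/w5.png

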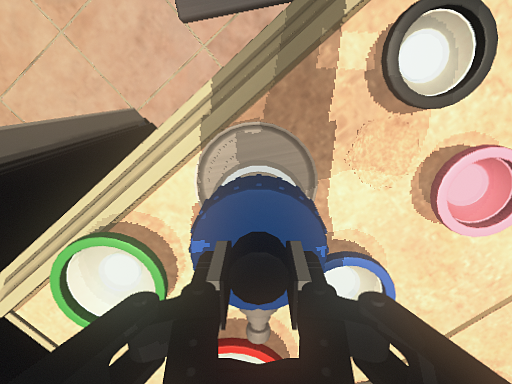

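```bash
python3 - <<'E'
from h import *
import pickle
c=pickle.load(open('w5.pkl','rb'))
T=onz(c,257,124,12);L=onz(c,198,168,12);R=onz(c,315,168,12)
P=np.array([T,L,R])[:,:2];A=2*(P[1:]-P[0]);b=(P[1:]**2).sum(1)-(P[0]**2).sum();o=np.linalg.solve(A,b);print(P,o,np.hypot(*(P[0]-o)))
E
python3 -m handwheel '[[[0,0,0.8],[0,0,0],0],[[0,0,1.7],[0,0,0],0],[[0,0,2.3],[0,0,0],0],[[0,0,2.6],[0,0,0],0],[[0,0,2.7],[0,0,0],0],[[0,0,2.7],[0,0,0],0]]' >/dev/null; python3 -c "
from h import *
st()"
```

```text
[[431.72443149  17.8964857 ]
 [460.01183343 -39.73448633]
 [477.99354456  61.35528058]] [484.51617194   8.05087975] 53.70199080700291
t 12.65 p [481.7  10.7 255.7] yaw 169.9 F [ 0.4 -0.8 -2. ] gap 25.8 grip 58.5
```

```bash
python3 -m handwheel '[[[0,0,0.15],[0,0,0],0],[[0,0,0.25],[0,0,0],0],[[0,0,0.32],[0,0,0],0],[[0,0,0.36],[0,0,0],0],[[0,0,0.36],[0,0,0],0]]' >/dev/null; python3 -c "
from h import *
st()"
```

```text
t 13.07 p [482.1  10.  247.5] yaw 169.8 F [-3.2  2.1  5.3] gap 26.2 grip 60.9
```

Contact. Open, rise, and look round at the lids from above.

```bash
python3 -m handwheel '[[[0,0,-0.05],[0,0,0],60],[[0,0,-0.05],[0,0,0],60],[[0,0,-0.05],[0,0,0],60],[[0,0,-0.05],[0,0,0],60],[[0,0,-1],[0,0,0],60],[[0,0,-2.5],[0,0,0],50],[[0,0,-4],[0,0,0],40],[[0,0,-4.4],[0,0,0],40],[[0,0,-4.4],[0,0,0],40]]' >/dev/null; python3 -c "
from h import *
st()
import pickle
c=grab('wrist');save(c,'w6.png');pickle.dump(c,open('w6.pkl','wb'))
c=grab('top');save(c,'t6.png');pickle.dump(c,open('t6.pkl','wb'))"
```

```text
t 13.82 p [482.3   9.9 359.5] yaw 169.8 F [ 0.7  0.  -0.7] gap 39.8 grip 0.0
```

View pics/w6.png

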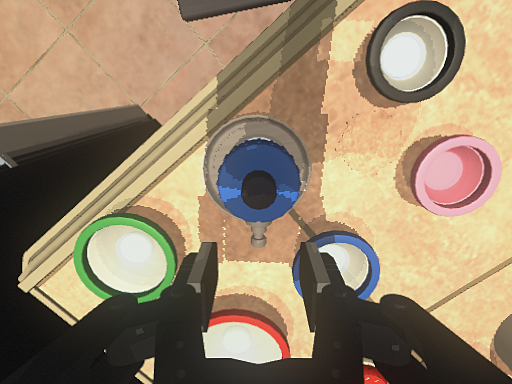

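Trap stands upright in the dish, knob (259,190). Lids: green (126,257), blue (337,268), black (415,52), red (245,340, partly hidden). Measure them in both views.

```bash
cat >> h.py <<'E'
COL={"red":(lambda H,S,V:((H<7)|(H>172))&(S>150)&(V>60),124),"green":(lambda H,S,V:(H>48)&(H<85)&(S>100),100),
"blue":(lambda H,S,V:(H>102)&(H<130)&(S>100),88),"black":(lambda H,S,V:(V<95)&(S<90),76)}
def lid(c,col,near,z=45,rad=60):
    """outer rim circle: mask within rad of expected xy, radial-max points, LSQ circle"""
    from scipy.optimize import least_squares
    hsv=cv2.cvtColor(c["px"],cv2.COLOR_RGB2HSV);f,D=COL[col]
    m=f(*[hsv[...,i].astype(int) for i in range(3)])
    q=np.argwhere(m)[:,::-1]
    W=np.array([onz(c,*a,z)[:2] for a in q]);
    k=np.hypot(*(W-near).T)<D/2+rad;W=W[k]
    if len(W)<20: print(col,"few",len(W));return
    h=cv2.convexHull(W.astype(np.float32))[:,0]
    # resample hull to even arc spacing
    hh=np.vstack([h,h[:1]]);L=np.r_[0,np.cumsum(np.hypot(*np.diff(hh,axis=0).T))]
    s=np.linspace(0,L[-1],120);P=np.c_[np.interp(s,L,hh[:,0]),np.interp(s,L,hh[:,1])]
    r=least_squares(lambda a:np.hypot(P[:,0]-a[0],P[:,1]-a[1])-D/2,np.mean(P,0),loss="soft_l1",f_scale=1).x
    r2=least_squares(lambda a:np.hypot(P[:,0]-a[0],P[:,1]-a[1])-a[2],[*r,D/2],loss="soft_l1",f_scale=1).x
    print(col,"centre",r.round(1),"free",r2.round(1)[:2],"diam",round(2*r2[2],1),"of",D,"n",len(W))
E
python3 - <<'E'
from h import *
import pickle
for n in("t6.pkl","w6.pkl"):
    c=pickle.load(open(n,'rb'));print(n)
    for k,p,r in(("red",(681,-51),10),("green",(541,-133),15),("blue",(590,69),12),("black",(398,154),15)): lid(c,k,p,rad=r)
E
```

```text
t6.pkl
red centre [680.3 -51.5] free [683.3 -52. ] diam 115.9 of 124 n 112
green centre [ 543.1 -129.2] free [ 540.  -148.7] diam 71.2 of 100 n 73
blue centre [597.2  89.2] free [594.5  78.6] diam 67.7 of 88 n 47
black few 0
w6.pkl
red centre [614.2   5.4] free [605.9  13.4] diam 146.0 of 124 n 813
green centre [ 542.2 -133.4] free [ 542.6 -133.4] diam 97.7 of 100 n 2021
blue centre [593.2  69.2] free [591.6  70. ] diam 82.3 of 88 n 927
black centre [403.4 150.4] free [403.4 150.4] diam 75.1 of 76 n 3240
```

```bash
python3 -c "
from h import *
go(497,-133.4,300,90)"
```

```text
shift [-1.613 -5.538  2.241] turn [-4.0000e-03 -4.0000e-03  1.3304e+01] rows 11.1
```

```bash
python3 -m handwheel '[[[-1.6,-5.54,0.5],[0,0,13.3],40],[[-1.6,-5.54,1],[0,0,13.3],40],[[-1.6,-5.54,2.24],[0,0,13.3],40],[[-1.6,-5.54,2.24],[0,0,13.3],40],[[-1.6,-5.54,2.24],[0,0,13.3],40],[[-1.6,-5.54,2.24],[0,0,13.3],40],[[-1.6,-5.54,2.24],[0,0,13.3],40],[[-1.6,-5.54,2.24],[0,0,13.3],40],[[-1.6,-5.54,2.24],[0,0,13.3],40],[[-1.6,-5.54,2.24],[0,0,13.3],40],[[-1.6,-5.54,2.24],[0,0,13.3],40],[[-1.6,-5.54,2.24],[0,0,13.3],40]]' >/dev/null; python3 -c "
from h import *
st()
import pickle
c=grab('wrist');save(c,'w7.png');pickle.dump(c,open('w7.pkl','wb'))
for k,p,r in(('red',(681,-51),30),('green',(542,-133),15),('blue',(592,69),12)): lid(c,k,p,rad=r)
go(496.5,-133.4,209,90)"
```

```text
t 14.92 p [ 496.6 -133.3  298.9] yaw 89.8 F [-0.2 -0.2  0.1] gap 40.2 grip 0.0
red centre [600.4 -74.6] free [-588462.9 -168881.2] diam 1225651.8 of 124 n 3761
green centre [ 544.7 -134.6] free [ 544.7 -134.6] diam 96.9 of 100 n 3303
blue few 0
shift [-8.000e-03  3.000e-03  3.607e+00] turn [-0.024 -0.013  0.003] rows 2.2
```

View pics/w7.png

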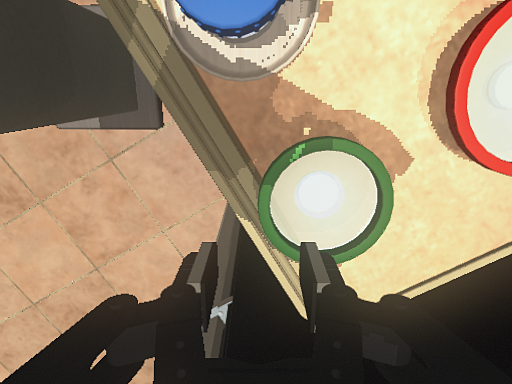

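Green lid at (326,200) below and ahead; the right finger sits over its near rim as intended. Descend and pinch.

```bash
python3 -m handwheel '[[[-0.02,0.06,1.5],[0,0,0],40],[[-0.02,0.06,3],[0,0,0],40],[[-0.02,0.06,3.55],[0,0,0],40],[[-0.02,0.06,3.6],[0,0,0],40],[[-0.02,0.06,3.6],[0,0,0],0],[[-0.02,0.06,3.6],[0,0,0],0],[[-0.02,0.06,3.6],[0,0,0],0],[[-0.02,0.06,3.6],[0,0,0],0],[[-0.02,0.06,3.6],[0,0,0],0],[[-0.02,0.06,3.6],[0,0,0],0]]' 50; python3 -c "
from h import *
st()"
```

```text
t: 15.8
eef_pos: [498.5, -134.0, 211.5]
ee_rot: [[-0.001, 1.0, 0.001], [1.0, 0.001, -0.001], [-0.001, 0.001, -1.0]]
wrist_force: [-1.8, 0.2, 5.4]
finger_gap: 6.1
grip_force: 50.3
t 15.8 p [ 498.5 -134.   211.5] yaw 90.0 F [-1.8  0.2  5.4] gap 6.1 grip 50.3
```

```bash
python3 - <<'E'
from h import *
import pickle
from scipy.optimize import least_squares
c=pickle.load(open('w7.pkl','rb'));hsv=cv2.cvtColor(c["px"],cv2.COLOR_RGB2HSV).astype(int)
P=[]
for v in range(5,170,5):
    r=hsv[v,400:];m=((r[:,0]<7)|(r[:,0]>172))&(r[:,1]>170)&(r[:,2]>110);i=np.flatnonzero(m)
    if len(i):P.append(onz(c,400+i[0]-.5,v,45)[:2])
P=np.array(P)
r=least_squares(lambda a:np.hypot(*(P-a).T)-62,[681,-51],loss="soft_l1").x;print(r,len(P),np.abs(np.hypot(*(P-r).T)-62).max())
print(onz(c,512,245,0),onz(c,400,290,0))
E
python3 -m handwheel '[[[0,0,-0.5],[0,0,0],0],[[0,0,-1.5],[0,0,0],0],[[0,0,-2.6],[0,0,0],0],[[0,0,-2.8],[0,0,0],0],[[0,0,-2.8],[0,0,0],0]]' >/dev/null;python3 -c "
from h import *
st();go(636.8,-51,281,90)"
```

```text
[684.62874927 -52.9071964 ] 33 0.8006483523996053
[ 723.1406576  -188.95493103    0.        ] [ 630.24839581 -236.42681702    0.        ]
t 16.22 p [ 498.6 -134.   282.2] yaw 90.0 F [ 0.2 -0.4 -1.4] gap 6.0 grip 49.5
shift [3.314 5.531 0.059] turn [0.03  0.016 0.007] rows 3.9
```

```bash
python3 -m handwheel '[[[0.4,0.7,0],[0,0,0],0],[[1.1,1.9,0],[0,0,0],0],[[1.9,3.2,0],[0,0,0],0],[[2.6,4.4,0],[0,0,0],0],[[3.1,5.3,0],[0,0,0],0],[[3.28,5.58,0],[0,0,0],0],[[3.28,5.58,0],[0,0,0],0],[[3.28,5.58,0.7],[0,0,0],0],[[3.28,5.58,1.3],[0,0,0],0],[[3.28,5.58,1.3],[0,0,0],0]]' >/dev/null;python3 -c "
from h import *
st();go(638.1,-51.8,231,90)
import pickle
c=grab('wrist');save(c,'w8.png');pickle.dump(c,open('w8.pkl','wb'))"
```

```text
t 17.05 p [636.3 -52.4 244.2] yaw 90.0 F [-0.1  0.5 -2. ] gap 6.0 grip 49.5
shift [0.025 0.078 0.529] turn [-0.069 -0.016 -0.003] rows 0.3
```

View pics/w8.png

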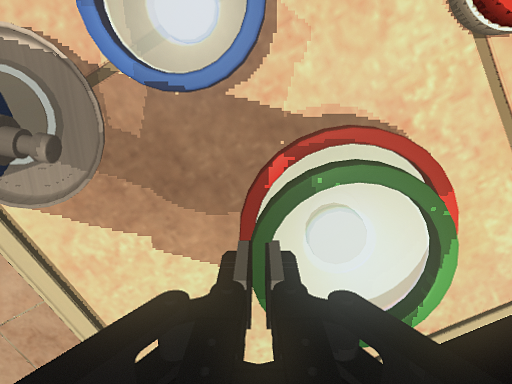

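Green lid (355,255) is over red (349,~245); check the offset numerically before lowering.

Run:
```python
from h import *
import pickle
from scipy.optimize import least_squares
c=pickle.load(open('w8.pkl','rb'));hsv=cv2.cvtColor(c["px"],cv2.COLOR_RGB2HSV).astype(int);H,S,V=[hsv[...,i] for i in range(3)]
def top(m,us,z,D,g):
    P=np.array([onz(c,u,np.flatnonzero(m[60:300,u])[0]+59.5,z)[:2] for u in us if m[60:300,u].any()])
    r=least_squares(lambda a:np.hypot(*(P-a).T)-D/2,g,loss="soft_l1").x;print(r.round(1),len(P),np.abs(np.hypot(*(P-r).T)-D/2).max().round(1))
top(((H<7)|(H>172))&(S>150)&(V>90),range(245,455,5),45,124,[682,-52])
top((H>45)&(H<85)&(S>90),range(265,455,5),45+32.7,100,[682,-52])
```

```text
[684.3 -53.2] 42 1.9
[679.2 -53.6] 38 2.8
```

```bash
python3 -m handwheel '[[[0,0.15,0],[0,0,0],0],[[0,0.15,0.2],[0,0,0],0],[[0,0.15,0.4],[0,0,0],0],[[0,0.15,0.5],[0,0,0],0],[[0,0.15,0.56],[0,0,0],0],[[0,0.15,0.56],[0,0,0],0]]' >/dev/null;python3 -c "
from h import *
st()"
```

```text
t 17.6 p [641.5 -51.8 233.8] yaw 90.0 F [-0.3 -0.  -0.4] gap 5.9 grip 49.5
```

```bash
python3 -m handwheel '[[[0,0,0.08],[0,0,0],0],[[0,0,0.12],[0,0,0],0],[[0,0,0.12],[0,0,0],0]]' >/dev/null;python3 -c "
from h import *
st()"; python3 -m handwheel '[[[0,0,0],[0,0,0],30],[[0,0,0],[0,0,0],30],[[0,0,0],[0,0,0],30],[[0,0,-0.6],[0,0,0],30],[[0,0,-1.6],[0,0,0],30],[[0,0,-2.2],[0,0,0],30],[[0,-1.5,-2.4],[0,0,0],30],[[0,-3,-2.4],[0,0,0],30],[[0,-4,-2.4],[0,0,0],30],[[0,-4,-2.4],[0,0,0],30]]' >/dev/null;python3 -c "
from h import *
st()
import pickle
c=grab('wrist');save(c,'w9.png');pickle.dump(c,open('w9.pkl','wb'))
for k,p,z,r in(('red',(684,-53),45,12),('green',(684,-53),63,25),('blue',(592,69),45,12)): lid(c,k,p,z,rad=r)"
```

```text
t 17.85 p [641.6 -51.8 231. ] yaw 90.0 F [ 0.5 -0.2 -1.1] gap 5.7 grip 49.5
t 18.68 p [538.3 -51.4 291.4] yaw 90.0 F [-0.9  1.2  1.1] gap 29.9 grip 0.0
red centre [682.  -50.4] free [669.  -47.9] diam 102.9 of 124 n 3644
green centre [684.8 -50.7] free [676.3 -53.6] diam 85.3 of 100 n 3155
blue centre [594.1  69.8] free [594.3  58.2] diam 70.1 of 88 n 3471
```

View pics/w9.png

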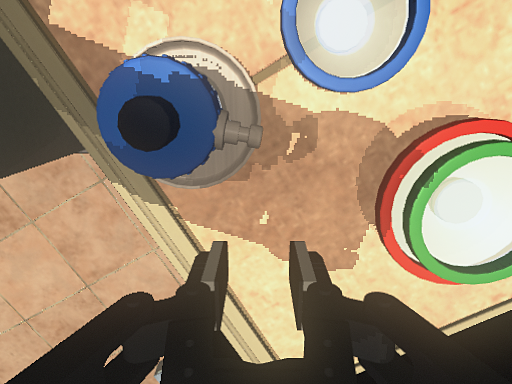

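Green sits inside red (right side, about (470,210)); blue lid (350,35), trap fine in the dish (148,123). Check nesting by arc fits.

```bash
cat >> h.py <<'E'
def arc(c,col,rows,u0,u1,z,g,side=0,D=None,lim=None):
    """first (side=0) or last mask pixel along rows -> fixed-diameter circle; rows over v"""
    from scipy.optimize import least_squares
    hsv=cv2.cvtColor(c["px"],cv2.COLOR_RGB2HSV);f,D0=COL[col];D=D or D0
    m=f(*[hsv[...,i].astype(int) for i in range(3)]);P=[]
    for v in rows:
        i=np.flatnonzero(m[v,u0:u1])
        if len(i)>2:P.append(onz(c,u0+(i[0]-.5 if side==0 else i[-1]+.5),v,z)[:2])
    P=np.array(P)
    r=least_squares(lambda a:np.hypot(*(P-a).T)-D/2,g,loss="soft_l1").x;print(col,"arc",r.round(1),len(P),np.abs(np.hypot(*(P-r).T)-D/2).max().round(1))
    return r
E
python3 - <<'E'
from h import *
import pickle
c=pickle.load(open('w9.pkl','rb'))
arc(c,"red",range(135,265,5),365,512,45,[684,-53])
arc(c,"green",range(155,270,5),395,512,63,[684,-53])
arc(c,"blue",range(5,75,4),268,360,45,[593,69])
go(593-39.5,69.5,290,90)
E
```

```text
red arc [683.9 -48.5] 26 1.8
green arc [685.9 -52. ] 23 0.8
blue arc [595.2  69.3] 18 0.3
shift [4.851 0.529 0.075] turn [0.001 0.    0.   ] rows 2.9
```

```bash
python3 -m handwheel '[[[1.6,0.3,0],[0,0,0],40],[[3.2,0.5,0],[0,0,0],40],[[4.83,0.67,0],[0,0,0],40],[[4.83,0.67,0],[0,0,0],40],[[4.83,0.67,1.5],[0,0,0],40],[[4.83,0.67,3],[0,0,0],40],[[4.83,0.67,3.27],[0,0,0],40],[[4.83,0.67,3.27],[0,0,0],40]]' >/dev/null;python3 -m handwheel '[[[0,0,0],[0,0,0],0],[[0,0,0],[0,0,0],0],[[0,0,0],[0,0,0],0],[[0,0,0],[0,0,0],0],[[0,0,0],[0,0,0],0],[[0,0,0],[0,0,0],0]]' >/dev/null;python3 -c "
from h import *
st()"
```

```text
t 19.9 p [558.6  68.8 211.2] yaw 90.0 F [-2.5 -0.8  7.1] gap 6.4 grip 49.8
```

```bash
python3 -m handwheel '[[[0,0,-0.5],[0,0,0],0],[[0,0,-1.5],[0,0,0],0],[[0,0,-2.6],[0,0,0],0],[[0,0,-3],[0,0,0],0],[[0,0,-3],[0,0,0],0]]' >/dev/null;python3 -c "
from h import *
st();go(645.3,-52,285,90)"
```

```text
t 20.32 p [558.7  68.8 287.2] yaw 90.0 F [ 0.5 -0.6 -0.3] gap 6.4 grip 48.9
shift [-4.835  3.462  0.112] turn [0.054 0.005 0.005] rows 3.6
```

```bash
python3 -m handwheel '[[[-0.5,0.4,0],[0,0,0],0],[[-1.6,1.2,0],[0,0,0],0],[[-2.8,2,0],[0,0,0],0],[[-3.8,2.8,0],[0,0,0],0],[[-4.6,3.3,0],[0,0,0],0],[[-4.83,3.46,0],[0,0,0],0],[[-4.83,3.46,0],[0,0,0],0],[[-4.83,3.46,0.6],[0,0,0],0],[[-4.83,3.46,1],[0,0,0],0],[[-4.83,3.46,1],[0,0,0],0]]' >/dev/null;python3 -c "
from h import *
st();go(645.3,-52,249,90)
import pickle
c=grab('wrist');save(c,'w10.png');pickle.dump(c,open('w10.pkl','wb'))
z=monitor.observe()['eef_pos'][2]-211.2
lid(c,'blue',(685,-52),45+z,rad=10);lid(c,'green',(685,-52),63,rad=10)"
```

```text
t 21.15 p [643.9 -50.6 256.4] yaw 90.1 F [-0.7  0.9 -0.5] gap 6.5 grip 48.9
shift [-0.057  0.059  0.296] turn [-0.051 -0.015  0.015] rows 0.2
blue centre [682. -50.] free [681.4 -47.9] diam 83.1 of 88 n 4650
green centre [676.5   6. ] free [682.3 -31.2] diam 65.1 of 100 n 2265
```

```bash
python3 -m handwheel '[[[-0.06,0.08,0],[0,0,0],0],[[-0.06,0.08,0.15],[0,0,0],0],[[-0.06,0.08,0.3],[0,0,0],0],[[-0.06,0.08,0.38],[0,0,0],0],[[-0.06,0.08,0.38],[0,0,0],0],[[-0.06,0.08,0.38],[0,0,0],0]]' >/dev/null;python3 -c "
from h import *
st()"
```

```text
t 21.7 p [646.8 -53.3 249.9] yaw 90.0 F [-0.1 -0.2 -1. ] gap 6.6 grip 48.9
```

```bash
python3 -m handwheel '[[[0,0,0.06],[0,0,0],0],[[0,0,0.12],[0,0,0],0],[[0,0,0.12],[0,0,0],0]]' >/dev/null;python3 -c "
from h import *
st()"; python3 -m handwheel '[[[0,0,0],[0,0,0],30],[[0,0,0],[0,0,0],30],[[0,0,0],[0,0,0],30],[[0,0,-0.6],[0,0,0],30],[[0,0,-1.4],[0,0,0],30],[[0,0,-1.6],[0,0,0],30],[[0,-1.5,-1.6],[0,0,0],30],[[0,-3,-1.6],[0,0,0],30],[[0,-4,-1.6],[0,0,0],30],[[0,-4,-1.6],[0,0,0],30]]' >/dev/null;python3 -c "
from h import *
st()
import pickle
c=grab('wrist');pickle.dump(c,open('w11.pkl','wb'))
arc(c,'red',range(135,265,5),365,512,45,[684,-53])
arc(c,'green',range(155,270,5),385,512,63,[684,-53])
arc(c,'blue',range(155,270,5),395,512,81,[684,-53])
go(403.5,150.4,300,90)"
```

```text
t 21.95 p [646.8 -53.4 247.6] yaw 90.0 F [-3.  -0.1  4.5] gap 6.4 grip 49.4
t 22.78 p [543.5 -52.9 286.3] yaw 90.0 F [-0.2 -0.2  0.6] gap 29.9 grip 0.0
red arc [683.5 -48.5] 26 2.2
green arc [686.1 -52. ] 23 0.5
blue arc [685.4 -50.8] 22 5.7
shift [ 8.147 -5.679 -0.518] turn [-0.008 -0.003 -0.   ] rows 6.0
```

```bash
python3 -m handwheel '[[[1.3,-1.2,-0.8],[0,0,0],40],[[2.6,-2.2,-0.8],[0,0,0],40],[[3.9,-3.4,-0.8],[0,0,0],40],[[5.2,-4.5,-0.8],[0,0,0],40],[[6.5,-5.6,-0.8],[0,0,0],40],[[7.6,-6.6,-0.8],[0,0,0],40],[[8.13,-6.94,-0.8],[0,0,0],40],[[8.13,-6.94,-0.8],[0,0,0],40],[[8.13,-6.94,-0.8],[0,0,0],40]]' >/dev/null;python3 -c "
from h import *
st()
import pickle
c=grab('wrist');pickle.dump(c,open('w12.pkl','wb'));save(c,'w12.png')
lid(c,'black',(403.4,150.4),45,rad=8)
hsv=cv2.cvtColor(c['px'],cv2.COLOR_RGB2HSV);print(hsv[np.arange(60,300,20)][:,range(240,420,15),2])"
```

```text
t 23.58 p [373.6 150.5 307.2] yaw 90.2 F [ 0.4  0.4 -0. ] gap 40.0 grip 0.0
black centre [403.1 153.5] free [403.1 153.6] diam 75.6 of 76 n 3644
[[244 243 243 243 244 243 243 243 243 243 243 243]
 [243 244 244 244 243 243 243 243 243 243 243 243]
 [239 243 242 243 243 242 242 242 243 242 243 242]
 [233 242 242 242 156 182 189 191 200 187 242 159]
 [159 155 161 157 167 152 196 190 194 196 166 243]
 [153 153  79 136 182  70  88 194 189 244 156 242]
 [184  69 189 241 240 236 210  72 204 245 242 133]
 [179  82 185 239 240 204 251  75 190 246 242 243]
 [118 189  66 191 195 128  84 187 188 244 243 243]
 [151 122 189 197 126 192 167 164 188 205 242 243]
 [223 140 243 240  43 103  67 243 240 242 242 243]
 [226 200 230 240  47  63  55 161 249 216 248 228]]
```

```bash
python3 -m handwheel '[[[0.06,-0.15,1.3],[0,0,0],40],[[0.06,-0.15,2.6],[0,0,0],40],[[0.06,-0.15,3.6],[0,0,0],40],[[0.06,-0.15,3.9],[0,0,0],40],[[0.06,-0.15,3.9],[0,0,0],40],[[0.06,-0.15,3.9],[0,0,0],0],[[0.06,-0.15,3.9],[0,0,0],0],[[0.06,-0.15,3.9],[0,0,0],0],[[0.06,-0.15,3.9],[0,0,0],0],[[0.06,-0.15,3.9],[0,0,0],0],[[0.06,-0.15,3.9],[0,0,0],0]]' >/dev/null;python3 -c "
from h import *
st()"; python3 -m handwheel '[[[0,0,-0.5],[0,0,0],0],[[0,0,-1.5],[0,0,0],0],[[0,0,-2.6],[0,0,0],0],[[0,0,-3.7],[0,0,0],0],[[0,0,-4],[0,0,0],0],[[0,0,-4],[0,0,0],0]]' >/dev/null;python3 -c "
from h import *
st();go(560,90,311,90);go(651.5,-52,290,90)"
```

```text
t 24.55 p [369.7 151.3 210.2] yaw 90.0 F [-3.  -1.1  6.8] gap 6.7 grip 46.4
t 25.05 p [369.7 151.4 311. ] yaw 90.0 F [-0.2 -0.5 -1.9] gap 7.0 grip 45.5
shift [-2.459  7.611  0.033] turn [ 0.041 -0.004  0.006] rows 4.8
shift [-8.142 11.264  0.886] turn [ 0.041 -0.004  0.006] rows 8.3
```

```bash
python3 -m handwheel '[[[-0.4,0.6,0],[0,0,0],0],[[-1.2,1.7,0],[0,0,0],0],[[-2.2,3,0],[0,0,0],0],[[-3.2,4.4,0],[0,0,0],0],[[-4.2,5.8,0],[0,0,0],0],[[-5.2,7.2,0],[0,0,0],0],[[-6.2,8.6,0.2],[0,0,0],0],[[-7.1,9.8,0.3],[0,0,0],0],[[-7.8,10.8,0.3],[0,0,0],0],[[-8.15,11.27,0.3],[0,0,0],0],[[-8.15,11.27,0.3],[0,0,0],0]]' >/dev/null;python3 -m handwheel '[[[0,0,0.4],[0,0,0],0],[[0,0,0.9],[0,0,0],0],[[0,0,1.1],[0,0,0],0],[[0,0,1.1],[0,0,0],0]]' >/dev/null;python3 -c "
from h import *
st();go(651.8,-52,266,90)
import pickle
c=grab('wrist');save(c,'w13.png');pickle.dump(c,open('w13.pkl','wb'))
z=monitor.observe()['eef_pos'][2]-210.2
lid(c,'black',(685,-52),45+z,rad=6);lid(c,'blue',(685,-52),81,rad=10)"
```

```text
t 26.3 p [650.6 -51.6 271.9] yaw 90.1 F [ 0.4 -0.4 -1.3] gap 6.8 grip 45.6
shift [-0.018  0.05   0.237] turn [-0.04  -0.011  0.012] rows 0.1
black centre [681.5 -53.7] free [683.9 -52.8] diam 85.8 of 76 n 14235
blue centre [681.9  -3.7] free [684.2 -35.1] diam 59.1 of 88 n 2164
```

```bash
python3 -m handwheel '[[[-0.02,0.05,0.1],[0,0,0],0],[[-0.02,0.05,0.22],[0,0,0],0],[[-0.02,0.05,0.32],[0,0,0],0],[[-0.02,0.05,0.32],[0,0,0],0],[[-0.02,0.05,0.32],[0,0,0],0]]' >/dev/null;python3 -c "
from h import *
st()"
```

```text
t 26.77 p [652.6 -52.8 266.4] yaw 90.0 F [-0.1  0.3  0.4] gap 7.2 grip 45.6
```

```bash
python3 -m handwheel '[[[0,0,0.05],[0,0,0],0],[[0,0,0.1],[0,0,0],0],[[0,0,0.1],[0,0,0],0]]' >/dev/null;python3 -c "
from h import *
st()"; python3 -m handwheel '[[[0,0,0],[0,0,0],28],[[0,0,0],[0,0,0],28],[[0,0,0],[0,0,0],28],[[0,0,-0.6],[0,0,0],28],[[0,0,-1.4],[0,0,0],28],[[0,0,-1.6],[0,0,0],28],[[0,-1.5,-1.6],[0,0,0],28],[[0,-3,-1.6],[0,0,0],28],[[0,-4,-1.6],[0,0,0],28],[[0,-4,-1.6],[0,0,0],28]]' >/dev/null;python3 -c "
from h import *
st()
import pickle
go(480,-30,360,90)"
```

```text
t 27.02 p [652.6 -52.8 264.6] yaw 90.0 F [-1.5  0.5  3.1] gap 7.0 grip 46.3
t 27.85 p [549.3 -52.5 303.4] yaw 90.0 F [0.1 0.  1.6] gap 28.1 grip 0.0
shift [ 0.901 -2.779 -2.256] turn [-0.033 -0.008  0.003] rows 2.2
```

```bash
python3 -m handwheel '[[[-0.3,0,-1.5],[0,0,0],20],[[-1.2,0.8,-1.8],[0,0,0],20],[[-1.9,1.6,-1.8],[0,0,0],20],[[-1.9,1.6,-1.8],[0,0,0],20],[[-1.9,1.6,-1.8],[0,0,0],20]]' >/dev/null;python3 -c "
from h import *
import pickle
st()
c=grab('wrist');save(c,'w14.png');pickle.dump(c,open('w14.pkl','wb'))"
```

```text
t 28.27 p [ 593.1 -101.1  348. ] yaw 90.0 F [-0.2 -0.1 -1.4] gap 20.4 grip 0.0
```

View pics/w14.png

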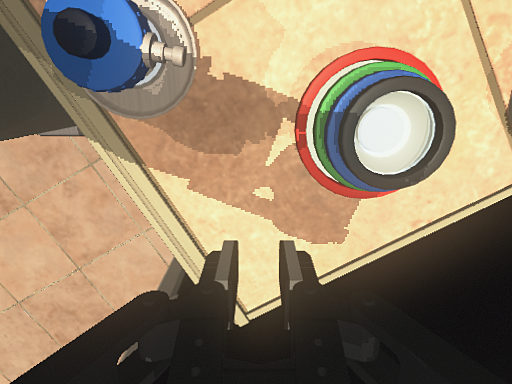

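All four lids are nested, red outermost, around (375,120), and the trap stands in the dish. A numeric check of level and centring before handing in.

Run:
```python
from h import *
import pickle
c=pickle.load(open('w14.pkl','rb'))
for k,z in(("red",45),("green",63),("blue",81),("black",99)): arc(c,k,range(85,175,4),292,460,z,[684,-52])
lid(c,"red",(684,-52),45,10);lid(c,"black",(684,-52),99,8)
K=onz(c,83,33,92);print("knob",K)
```

```text
red arc [685.6 -52.1] 23 0.6
green arc [687.  -52.3] 23 0.7
blue arc [686.7 -53. ] 23 0.8
black arc [673.6 -48.9] 23 6.9
red centre [684.  -52.6] free [682.9 -52.2] diam 119.5 of 124 n 3151
black centre [678.8 -50.7] free [679.2 -51. ] diam 82.0 of 76 n 3902
knob [484.86864878   9.93222345  92.        ]
```

Run:
```python
from h import *
import pickle
c=pickle.load(open('w14.pkl','rb'));COL["black"]=(lambda H,S,V:(V<80)&(S<60),76)
arc(c,"black",range(90,175,4),380,480,99,[684,-52],side=1)
for a in((340,132),(456,132),(398,76),(398,188)): print(onz(c,*a,99)[:2].round(1))
```

```text
black arc [680.2 -45.1] 21 6.8
[647.3 -49.3]
[723.  -49.5]
[680.6 -14.8]
[690.6 -87.9]
```

```bash
python3 -c "
from h import *
print(ticket.job_done())"
```

```text
the job is handed in; nothing more can be done
None
```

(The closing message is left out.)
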